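Hold the ring's inspection slide at its mark

ROBOT

A 7-joint arm with a two-finger parallel gripper is mounted at the origin on the work surface. World frame = base frame: x ahead of the robot, y to its left, z up, the work surface at z = 0. Lengths are in m, angles in rad, forces in N, time in s.
With the tool pointing down it reaches from about 0.425 to 1.025 m from the base axis. Payload 9.4 kg.
Tool frame: the origin (TCP) lies on the centre line of the jaws, within the pads' length; the fingertips stand 11 mm ahead of it and the grasp point (between the pads) lies 8 mm behind it; z points along the fingers, y is the line along which they close (so a half turn about z gives the same grasp; the last joint's range is limited). The gripper opens to 85 mm and grips with 20 to 120 N. Pads are 22 mm wide; open, the fingers measure 114 mm over their backs; the gripper's body (76 mm by 85 mm) begins 54 mm behind the grasp point. The pads swing forward as they close: fully open they stand 13 mm farther back than shut.
Start: joints at [-1.307, 0.599, -0.003, 1.599, 0.002, 0.943, -0.08], TCP at [0.242, 0.683, 0.242] pointing down, gripper open.
Joint ranges: [-2.57, 2.57], [-0.35, 1.97], [-1.29, 1.29], [0.11, 2.56], [-1.05, 4.19], [0.11, 1.86], [-2.63, 2.63]. Speed limits (rad/s): [2.22, 2.22, 3.01, 3.01, 3.14, 3.14, 3.14].

INTERFACE

Orientations are given as [roll, pitch, yaw] about the fixed x, y, z axes, in that order (R = Rz(yaw) Ry(pitch) Rx(roll)).
In Python, from bench import manip, cams gives the robot as it stands. The module is installed in compiled form; this text tells all that it offers.
- The arm moves only by the tool apply_moves, never from a script. Its argument "deltas" is text: rows parted by semicolons, each of 5 numbers parted by spaces: the opening, from 0 (shut) to 1 (fully open), then the shift along the tool's x, y, z in cm, then the turn about the tool's z in degrees. A call has 1 to 20 rows; each row shifts and turns the commanded pose from where the row before left it, along the tool's axes as they then stand; what a row does not reach is not made up. A row lasts 1/10 s, in which the tool goes at most 50 mm and 8.59 degrees, less where a joint would pass 70% of its speed; a pose out of reach is approached as far as the arm can. A call is refused whole if a number of a shift passes 5 or a number of a turn 8.59, either way. A call with a gripper value outside its range is refused whole. The fingers move at their own pace and stop on an object; "grip_force" is the grip in N (left out, the last holds). Time passes only in rows, so rows that do not move let the fingers close. It gives the time, the measured TCP pose, the force, the opening and the grip force at its end, in the units of the state.
- manip.observe(): the state, without advancing time (a new reading comes with each control period).
- cams.grab_frame(name): name is "side" or "top"; returns the picture (480x640x3 uint8, blue, green, red); there is no depth.
- cams.get_calibration(name): a dict with "fovy" (degrees; the focal length in pixels is half the picture's height over the tangent of half this angle, whatever the lens; pixels are square), "cx", "cy" (the principal point, pixels), "R" (3x3) and "t" (3): a world point X has camera coordinates R X + t. Camera axes: x right, y down, z forward; pixel columns grow to the right and rows downward; lengths in m; the calibration is good to about 2 mm. A picture is of the moment at which its call begins. get_calibration takes no time and is no camera call.
- manip.sign_off(): hands the job in; it is judged then, once.
The state is a dict: "clock": time; "joint_pos": joint angles; "qvel": joint speeds; "joint_efforts": joint torques, N m; "tcp_pos": TCP position; "ee_rot": TCP orientation; "force": force on the tool from outside, world axes, zero at the start; "ft_torque": the same for the moment, N m; "opening": finger opening in m; "gripper_force": force on a finger pad.
Only numpy, scipy, OpenCV 4.12 (cv2) and the standard library are available. Lean on these libraries where they do the work, as an engineer would, in place of code of your own. Each camera call takes 0.05 s, during which the arm holds its last target. There are 200 camera calls.

TASK

The two spring-return slides of the inspection fixture carry one part each: a ring and a square block. By its pull post, pull out the slide that carries the ring until its index tooth stands opposite the gap of the forked mark beside it, and finish holding it there with the gripper, not letting go, so that the ring can be measured. Leave the other slide at home, keep both parts lying in their nests and do not disturb anything else on the bench.

Things in the scene. Friction and masses are not known exactly. Their poses are not given: they have to be found in the camera images.
- fixture: Dark steel base plate 300 x 290 x 12 mm, fixed to the table, carrying two parallel spring-return slides side by side. Origin on the table surface; the plate spans x -175 to +125 mm, y -145 to +145 mm. Slides are pulled out along its -x (roughly towards the robot); its +y points to the left slide. Two bystanders stand on it in the 68 mm gap between the slides.
- slide_left: Left slide (fixture y = +65 mm): aluminium carriage 150 x 62 mm, its top 28 mm above the table, axes as the fixture's. Origin on its pull post's axis, 14 mm above the table; carriage spans x -23 to +127 mm. Home at the start; moves up to 105 mm outward (fixture's -x). A spring pulls it back: 4.5 N at home, 75 N/m (about 10 N at 75 mm).
- post_left (a point): Centre of the top of the left slide's upright round steel pull post: 18 mm diameter, free-standing from 32 mm to 72 mm above the table (this point at 72 mm). It is the slide's handle; the slide's nest wall begins 56 mm behind it (+x).
- nest_left (a point): Centre of the floor of the square nest on the left slide, 28 mm above the table, 85 mm behind the post (+x). The nest is 50 mm square inside, with walls 4 mm thick and 8 mm high; one part lies in it.
- tooth_left (a point): Tip of the left slide's index tooth, a steel bar 6 mm wide (in x) sticking out 12 mm from the slide's outer (+y) side, beside the middle of the nest; 26 mm above the table. Moves with the slide.
- mark_left: Mark of the left slide: small black fork 38 mm long (x), 22 mm wide, 10 mm high, fixed on the rail at the slide's outer (+y) side, axes as the fixture's. Origin on its underside, 22 mm above the table, at the middle of its gap in x. The gap between its two prongs is 18 mm wide in x, open to the slide; the tooth tip passes just in front. It lies 35 to 85 mm in -x from the tooth's home.
- slide_right: Right slide (fixture y = -65 mm): aluminium carriage 150 x 62 mm, its top 28 mm above the table, axes as the fixture's. Origin on its pull post's axis, 14 mm above the table; carriage spans x -23 to +127 mm. Home at the start; moves up to 105 mm outward (fixture's -x). A spring pulls it back: 4.5 N at home, 75 N/m (about 10 N at 75 mm).
- post_right (a point): Centre of the top of the right slide's upright round steel pull post: 18 mm diameter, free-standing from 32 mm to 72 mm above the table (this point at 72 mm). It is the slide's handle; the slide's nest wall begins 56 mm behind it (+x).
- nest_right (a point): Centre of the floor of the square nest on the right slide, 28 mm above the table, 85 mm behind the post (+x). The nest is 50 mm square inside, with walls 4 mm thick and 8 mm high; one part lies in it.
- tooth_right (a point): Tip of the right slide's index tooth, a steel bar 6 mm wide (in x) sticking out 12 mm from the slide's outer (-y) side, beside the middle of the nest; 26 mm above the table. Moves with the slide.
- mark_right: Mark of the right slide: small black fork 38 mm long (x), 22 mm wide, 10 mm high, fixed on the rail at the slide's outer (-y) side, axes as the fixture's. Origin on its underside, 22 mm above the table, at the middle of its gap in x. The gap between its two prongs is 18 mm wide in x, open to the slide; the tooth tip passes just in front. It lies 35 to 85 mm in -x from the tooth's home.
- ring: Steel ring, 44 mm outside, 24 mm hole, 18 mm high, lying loose in one of the two nests (left or right, varies). Origin at the centre of its underside.
- block: Square steel block 40 x 40 x 18 mm, no hole, lying loose in the other nest. Origin at the centre of its underside.
- loupe: Bystander: black eye loupe, 32 mm diameter, 30 mm high, standing on the base plate between the slides, towards the rear. Origin at its underside centre.
- plug: Bystander: steel plug gauge, 14 mm thick with a wider head, about 50 mm high, standing upright on the base plate between the slides, towards the front. Origin at its underside centre.
- holeblock: Bystander: dark steel block 50 x 70 x 45 mm with a 20 mm hole, on the table left of the fixture. Origin at its underside centre.
- driver: Bystander: screwdriver 160 mm long lying on the table, left in front of the fixture. Origin near its middle, on the underside.
- mug: Bystander: white mug, 76 mm wide, 85 mm high, on the table right of the fixture. Origin at its underside centre.
- mouse: Bystander: computer mouse 100 x 58 x 32 mm on the table, right in front of the fixture. Origin at its underside centre.
Not all that is in view belongs to the job. What is shaped like the ring but orange is not meant. Leave any pink look-alike of the block alone.

How it is judged:
At the end, for the whole second after the job is handed in: Tooth tip of the ring's slide within 6 mm (along the slide) of the middle of its mark's gap, slide at rest (under 10 mm/s), fingers on it with over 3 N; both parts on their nests' floors within 12 mm of their centres; other slide within 8 mm of home (((horizontal distance between ring and nest_left below 0.012 m and z of ring in the frame of slide_left between 0.009 and 0.019 m and horizontal distance between block and nest_right below 0.012 m and z of block in the frame of slide_right between 0.009 and 0.019 m and x of tooth_left in the frame of mark_left between -0.006 and 0.006 m and contact force between the fingers and slide_left above 3 N and linear speed of slide_left below 0.01 m/s and distance of tooth_right from where it was at the start of the episode below 0.008 m) or (horizontal distance between ring and nest_right below 0.012 m and z of ring in the frame of slide_right between 0.009 and 0.019 m and horizontal distance between block and nest_left below 0.012 m and z of block in the frame of slide_left between 0.009 and 0.019 m and x of tooth_right in the frame of mark_right between -0.006 and 0.006 m and contact force between the fingers and slide_right above 3 N and linear speed of slide_right below 0.01 m/s and distance of tooth_left from where it was at the start of the episode below 0.008 m))); the arm keeps its last pose, push and grip.
It fails at once if the slide that carries the block is pulled out (over 20 mm) ((horizontal distance between ring and nest_left below 0.012 m and distance of tooth_right from where it was at the start of the episode above 0.02 m) or (horizontal distance between ring and nest_right below 0.012 m and distance of tooth_left from where it was at the start of the episode above 0.02 m)).
It fails at once if a bystander is disturbed (moved over 25 mm) (distance of any of loupe, plug, holeblock, driver, mug, mouse from where it was at the start of the episode above 0.025 m).
It also fails if it takes over 32 s, if anything falls off the work surface, if the arm or the gripper's body presses on something with over 40 N, if the wrist force passes 120 N, or if a joint passes its speed limit or range.

## Working session

There is one attempt and no reset: what is moved stays moved. The work goes in short steps, Python scripts to look and compute and a tool call to move; the robot and the scene stay as the last step left them, time stands still between calls to the robot, and variables do not carry over. Pictures are saved under pics/ and viewed, at most 10 in all, crops included, and the job is handed in when it is done.

Besides the shell and the picture viewer there is one more tool, called after "Emit:" as a command line: name --argument value ..., lists and objects as JSON in quotes. apply_moves: Moves the arm, as the interface text tells. Its arguments: {"type":"object","properties":{"deltas":{"type":"string"},"grip_force":{"type":"number"}},"required":["deltas"]}

```bash
mkdir -p pics
python3 - <<'E'
from bench import manip,cams
import cv2
for n in("top","side"):
    cv2.imwrite(f"pics/{n}0.png",cams.grab_frame(n)); c=cams.get_calibration(n); print(n,c)
s=manip.observe(); print(s)
E
```

```text
top {'fovy': 54.83980604936155, 'cx': 305.1772540377745, 'cy': 242.0026791371155, 'R': array([[-0.01874413, -0.99968208, -0.0168639 ],
       [-0.99174741,  0.02072966, -0.12652021],
       [ 0.12682957,  0.01435321, -0.99182067]]), 't': array([0.01473008, 0.5662936 , 0.95445726])}
side {'fovy': 46.52637183187321, 'cx': 320.85501994552396, 'cy': 238.88271299684394, 'R': array([[ 0.8809542 , -0.47267363,  0.02234572],
       [-0.21833023, -0.44790521, -0.86701375],
       [ 0.4198233 ,  0.75892066, -0.49778292]]), 't': array([-0.49375982,  0.18607172,  0.94638173])}
{'clock': 0.1, 'joint_pos': array([-1.30668056,  0.60007622, -0.00253192,  1.60005226,  0.00178206,
        0.94284538, -0.07984655]), 'qvel': array([-0.00021586, -0.00183071,  0.00059868, -0.00124595,  0.00162207,
        0.00070756, -0.00086812]), 'joint_efforts': array([ 4.98152003e-03, -7.77985024e+01,  1.56987447e+00, -2.58624172e+01,
        1.26909942e-02,  5.49084201e-03,  4.80057849e-05]), 'tcp_pos': array([0.2422167 , 0.68292669, 0.24148012]), 'ee_rot': array([-3.14021895e+00,  1.20825785e-04,  2.80076891e+00]), 'force': array([ 0.73710775, -0.43014292, -0.14117297]), 'ft_torque': array([0.04917248, 0.01460191, 0.0054975 ]), 'gripper_force': 0.0, 'opening': 0.08545407181760166}
```

View pics/top0.png

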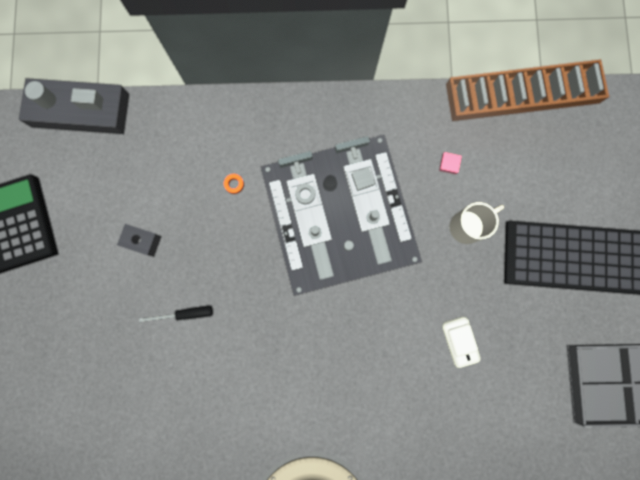

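View pics/side0.png

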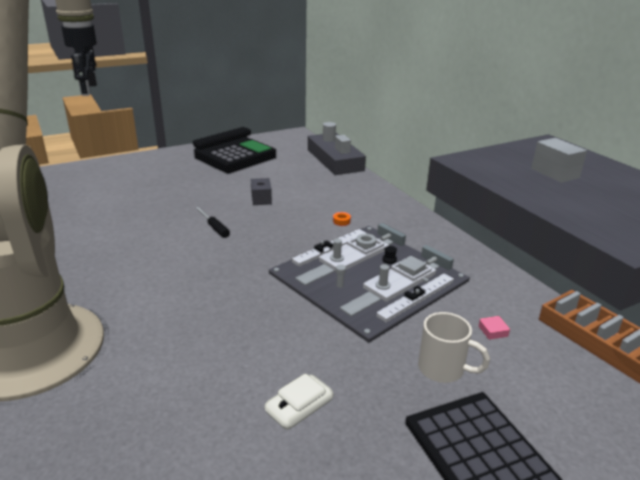

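The ring candidates are the steel ring in the left nest at top (305,195) and the orange ring at (233,183), which is a decoy. The block is in the right nest at (362,178), and the pink look-alike is at (451,162). I choose the left slide, with its post at about (315,231) and its mark at about (290,233). I'll check that in a close crop and fit the fixture pose.

```bash
cat > h.py <<'E'
import numpy as np,cv2
from bench import manip,cams
C={n:cams.get_calibration(n) for n in("top","side")}
def K(n):
    c=C[n]; f=240/np.tan(np.radians(c["fovy"]/2)); return np.array([[f,0,c["cx"]],[0,f,c["cy"]],[0,0,1]])
def ray(n,u,v,z):
    c=C[n]; d=c["R"].T@np.linalg.inv(K(n))@[u,v,1]; o=-c["R"].T@c["t"]; return o+d*(z-o[2])/d[2]
def proj(n,X):
    p=K(n)@(C[n]["R"]@np.asarray(X)+C[n]["t"]); return p[:2]/p[2]
E
python3 - <<'E'
from h import *
a=cv2.imread("pics/top0.png")[125:300,250:430]
a=cv2.resize(a,None,fx=3.3,fy=3.3,interpolation=cv2.INTER_CUBIC); b=cv2.imread("pics/side0.png")[215:340,265:475]
cv2.imwrite("pics/c0.png",a); cv2.imwrite("pics/c1.png",cv2.resize(b,None,fx=3.8,fy=3.8,interpolation=cv2.INTER_CUBIC))
P=[ray("top",*p,.012) for p in((262,166),(385,136),(421,262),(295,294))]
print(np.round(P,4)); 
for i in range(4): print(np.linalg.norm(P[i]-P[(i+1)%4]))
for p,z in(((315,231),.072),((305,194),.046),((290,233),.032)): print(ray("top",*p,z))
E
```

```text
[[ 0.7435  0.0975  0.012 ]
 [ 0.8065 -0.1805  0.012 ]
 [ 0.5205 -0.2469  0.012 ]
 [ 0.4566  0.028   0.012 ]]
0.2850607637757869
0.29361994197908714
0.2822520527688498
0.29518588443226607
[ 0.58439764 -0.01776202  0.072     ]
[0.6691462 0.0017931 0.046    ]
[0.58725208 0.03592701 0.032     ]
```

View pics/c0.png

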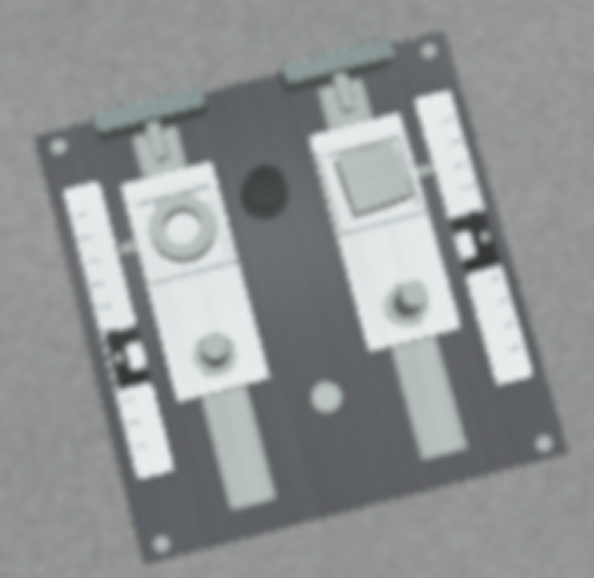

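View pics/c1.png

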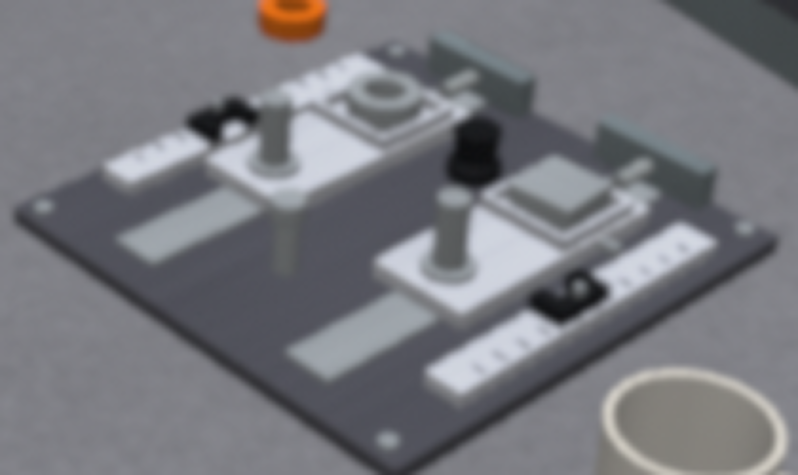

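The crop confirms it: the grey steel ring is in the left nest at about (305,194), and the square block is in the right. Next I rectify the image into fixture coordinates and measure the tooth, mark and post.

```bash
cat >> h.py <<'E'
def rect(img,n,o,yaw,z,x0,x1,y0,y1,s=2):
    # image resampled on plane z; rows = fixture x, cols = fixture y, s px/mm
    xs=np.arange(x0,x1,1/s);ys=np.arange(y0,y1,1/s);X,Y=np.meshgrid(xs,ys,indexing='ij')
    c,si=np.cos(yaw),np.sin(yaw)
    W=np.stack([o[0]+(c*X-si*Y)/1e3,o[1]+(si*X+c*Y)/1e3,np.full(X.shape,z)],-1)
    p=W@C[n]["R"].T@K(n).T+C[n]["t"]@K(n).T
    m=(p[...,:2]/p[...,2:]).astype(np.float32)
    return xs,ys,cv2.remap(img,m[...,0],m[...,1],cv2.INTER_CUBIC)
E
python3 - <<'E'
from h import *
from scipy.optimize import least_squares
crop=np.array([(37,135),(445,33),(567,452),(146,563)],float)
px=(crop+.5)/3.3-.5+[250,125]
P=np.array([ray("top",*p,.012)[:2] for p in px])
M=np.array([(.125,.145),(.125,-.145),(-.175,-.145),(-.175,.145)])
def R(a): return np.array([[np.cos(a),-np.sin(a)],[np.sin(a),np.cos(a)]])
f=least_squares(lambda q:(M@R(q[2]).T+q[:2]-P).ravel(),[.63,-.07,.24]); o,yaw=f.x[:2],f.x[2]
print(f.x,np.degrees(yaw),np.round(f.fun*1e3,1))
np.save("fix.npy",f.x)
tofix=lambda w:(w[:2]-o)@R(yaw)*1e3
for nm,c,z in(("post",(216,343),.072),("postR",(412,292),.072),("ring",(183,230),.046),("tooth",(126,247),.026),("gap",(135,357),.022)):
    w=ray("top",*((np.array(c)+.5)/3.3-.5+[250,125]),z); print(nm,np.round(w,4),np.round(tofix(w),1))
g=cv2.cvtColor(cv2.imread("pics/top0.png"),cv2.COLOR_BGR2GRAY)
xs,ys,r=rect(g,"top",o,yaw,.026,-60,120,94,112)
for a,b in((98,102),(100,104),(102,106)):
    k=(ys>=a)&(ys<b); p=r[:,k].mean(1); print("prof y",a,b,[f"{x:.0f}:{v:.0f}" for x,v in zip(xs[::6],p[::6])])
for n in("top","side"):
    g=cv2.cvtColor(cv2.imread(f"pics/{n}0.png"),cv2.COLOR_BGR2GRAY)
    xs,ys,r=rect(g,n,o,yaw,.028,-70,60,100,135)
    m=np.clip(70-r.astype(float),0,None); print(n,"mark x,y",(m.sum(1)*xs).sum()/m.sum(),(m.sum(0)*ys).sum()/m.sum(),xs[m.sum(1)>60][[0,-1]])
    cv2.imwrite(f"pics/r_{n}.png",cv2.resize(rect(g,n,o,yaw,.026,-70,100,20,130)[2],None,fx=1.7,fy=1.7))
cv2.imwrite("pics/r.png",np.hstack([cv2.imread(f"pics/r_{n}.png") for n in("top","side")]))
E
```

```text
[ 0.65671015 -0.06845497  0.23365505] 13.387448018482285 [ 0.2  1.5  2.2 -1.1 -1.3 -2.  -1.1  1.7]
post [ 0.5894 -0.0181  0.072 ] [-53.8  64.6]
postR [ 0.6192 -0.1419  0.072 ] [-53.5 -62.8]
ring [0.6684 0.0016 0.046 ] [27.6 65.4]
tooth [0.6624 0.0399 0.026 ] [ 30.6 104.1]
gap [0.5891 0.0352 0.022 ] [-41.8 116.5]
prof y 98 102 ['-60:119', '-57:115', '-54:115', '-51:120', '-48:114', '-45:117', '-42:122', '-39:116', '-36:117', '-33:120', '-30:117', '-27:119', '-24:122', '-21:120', '-18:123', '-15:123', '-12:121', '-9:125', '-6:125', '-3:122', '0:127', '3:125', '6:123', '9:127', '12:126', '15:124', '18:126', '21:125', '24:131', '27:157', '30:174', '33:164', '36:139', '39:124', '42:126', '45:130', '48:124', '51:125', '54:129', '57:124', '60:124', '63:127', '66:125', '69:125', '72:116', '75:103', '78:100', '81:99', '84:99', '87:99', '90:98', '93:98', '96:98', '99:98', '102:95', '105:86', '108:80', '111:103', '114:136', '117:149']
prof y 100 104 ['-60:101', '-57:99', '-54:99', '-51:101', '-48:99', '-45:101', '-42:102', '-39:101', '-36:101', '-33:103', '-30:102', '-27:104', '-24:105', '-21:1
[... 501 characters left out ...]
98', '-51:98', '-48:97', '-45:98', '-42:98', '-39:98', '-36:100', '-33:100', '-30:101', '-27:102', '-24:102', '-21:104', '-18:104', '-15:104', '-12:104', '-9:105', '-6:106', '-3:106', '0:107', '3:107', '6:107', '9:108', '12:108', '15:108', '18:109', '21:108', '24:112', '27:145', '30:171', '33:155', '36:120', '39:105', '42:105', '45:106', '48:104', '51:104', '54:103', '57:102', '60:102', '63:102', '66:100', '69:100', '72:99', '75:99', '78:100', '81:100', '84:99', '87:99', '90:99', '93:99', '96:99', '99:98', '102:97', '105:92', '108:88', '111:95', '114:112', '117:125']
top mark x,y -47.79642612859097 123.17997606019152 [-57. -27.]
side mark x,y -42.20743780122444 122.98481177543312 [-62. -21.]
```

View pics/r.png

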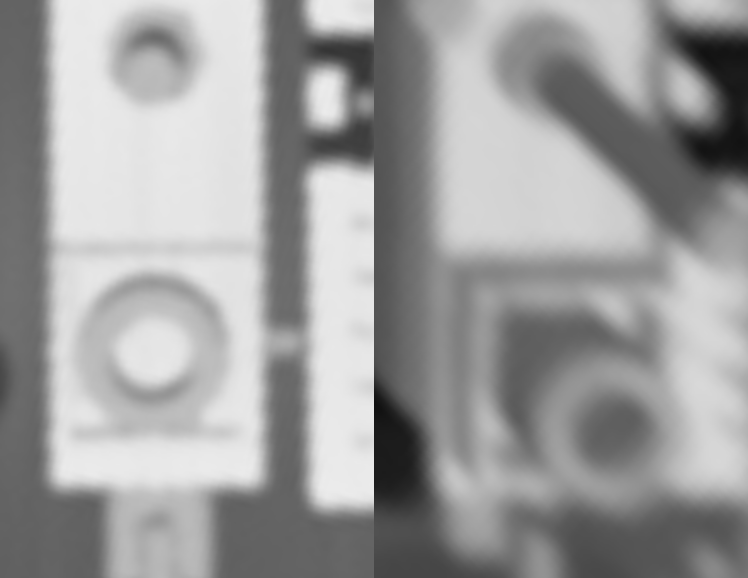

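The picture gives the tooth at fixture x≈31 and the gap middle at about -41.5, so the travel is about 72.5 mm, inside the 35–85 range. The post is at (0.589, -0.018), and the tooth-to-post spacing of 85 mm checks out. Now I turn the tool so the jaws close along the slide axis, then go above the post.

Emit:
apply_moves --deltas "0.55 0 0 0 8.15; 0.55 0 0 0 8.15; 0.55 0 0 0 8.15; 0.55 0 0 0 8.15; 0.55 0 0 0 8.15; 0.55 0 0 0 8.15; 0.55 0 0 0 8.15; 0.55 0 0 0 0"

```text
clock: 0.9
tcp_pos: [0.2419, 0.6832, 0.2417]
ee_rot: [-3.141, 0.001, 1.803]
force: [-1.0, 0.3, -0.1]
opening: 0.0471
gripper_force: 0.0
```

Emit:
apply_moves --deltas "0.55 -4 0.92 0 0; 0.55 -4 0.92 0 0; 0.55 -4 0.92 0 0; 0.55 -4 0.92 0 0; 0.55 -4 0.92 0 0; 0.55 -4 0.92 0 0; 0.55 -4 0.92 0 0; 0.55 -4 0.92 0 0; 0.55 -4 0.92 0 0; 0.55 -4 0.92 0 0; 0.55 -4 0.92 0 0; 0.55 -4 0.92 0 0; 0.55 -4 0.92 0 0; 0.55 -4 0.92 0 0; 0.55 -4 0.92 0 0; 0.55 -4 0.92 0 0; 0.55 -4 0.92 0 0; 0.55 -4 0.92 0 0; 0.55 -4 0.92 0 0; 0.55 0 0 0 0"

```text
clock: 2.9
tcp_pos: [0.5905, -0.0217, 0.2425]
ee_rot: [3.14, 0.003, 1.802]
force: [-0.2, -0.0, -0.2]
opening: 0.047
gripper_force: 0.0
```

Emit:
apply_moves --deltas "0.55 0.4 0 3 0; 0.55 0 0 4 0; 0.55 0 0 4 0; 0.55 0 0 3 0; 0.55 0 0 1 0; 0.55 0 0 0 0"

```text
clock: 3.5
tcp_pos: [0.5871, -0.0111, 0.0913]
ee_rot: [-3.139, -0.001, 1.807]
force: [-0.3, -0.4, 1.0]
opening: 0.0472
gripper_force: 0.0
```

Run:
```python
from h import *
a=cams.grab_frame("top")[125:300,230:430]; b=cams.grab_frame("side")[175:340,285:455]
f=lambda i:cv2.resize(i,(400,400),interpolation=cv2.INTER_CUBIC)
cv2.imwrite("pics/d.png",np.hstack([f(a),f(b)])); s=manip.observe(); print(s["tcp_pos"],s["joint_pos"])
```

```text
[ 0.58848996 -0.01135131  0.09337572] [-0.21879507  0.64946947  0.21170302  2.0432254  -0.28195811  0.47468912
  0.43827789]
```

View pics/d.png

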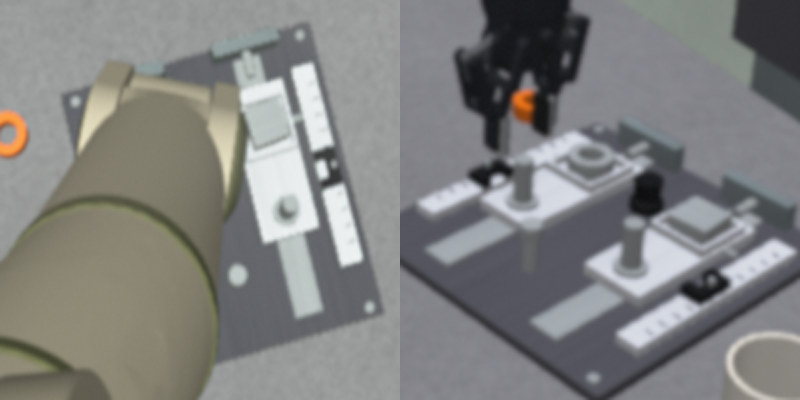

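The side view shows the jaws open along the slide axis, just above the left post, which is at about (525,185) in the picture. The TCP is 6 mm off to the left, so I correct that, descend and close gently.

Emit:
apply_moves --deltas "0.55 -0.6 0 0 0; 0.55 0 0 0.5 0; 0.55 0 0 1 0; 0.55 0 0 1 0; 0.55 0 0 1 0; 0.55 0 0 1 0; 0.55 0 0 0 0; 0.55 0 0 0 0" --grip_force 50

```text
clock: 4.4
tcp_pos: [0.589, -0.0174, 0.0468]
ee_rot: [-3.141, -0.0, 1.805]
force: [0.1, 0.9, -0.3]
opening: 0.0469
gripper_force: 0.0
```

Emit:
apply_moves --deltas "0.3 0 0 0 0; 0.3 0 0 0 0; 0.1 0 0 0 0; 0.1 0 0 0 0; 0.1 0 0 0 0; 0.1 0 0 0 0; 0.1 0 0 0 0" --grip_force 50

```text
clock: 5.1
tcp_pos: [0.5893, -0.0173, 0.0478]
ee_rot: [3.141, -0.0, 1.805]
force: [-2.3, -0.4, 6.0]
opening: 0.0166
gripper_force: 48.7
```

Run:
```python
from h import *
b=cams.grab_frame("side")[175:340,285:455]
cv2.imwrite("pics/e.png",cv2.resize(b,(600,582),interpolation=cv2.INTER_CUBIC)); s=manip.observe(); print(s["tcp_pos"],s["force"],s["opening"],s["gripper_force"])
x=np.load("fix.npy");c,q=np.cos(x[2]),np.sin(x[2]);d=s["tcp_pos"][:2]-x[:2];print("fix",c*d[0]+q*d[1],-q*d[0]+c*d[1])
```

```text
[ 0.58926384 -0.01731576  0.04781149] [-1.96822722 -0.26552169  7.00015753] 0.016941497412528077 48.691813945770264
fix -0.05377306523644901 0.06536574869848831
```

View pics/e.png

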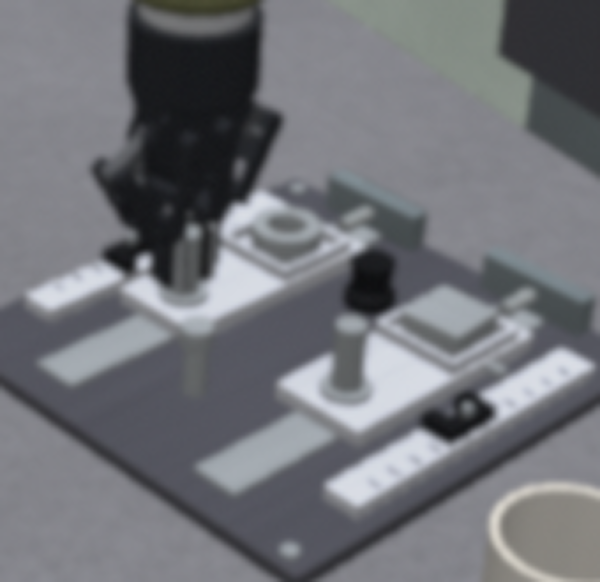

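The post (190,260) is gripped at an opening of about 17 mm, with the slide still at home. I pull it 72.5 mm along tool -y, smoothly.

Emit:
apply_moves --deltas "0.1 0 -0.15 0 0; 0.1 0 -0.3 0 0; 0.1 0 -0.4 0 0; 0.1 0 -0.5 0 0; 0.1 0 -0.5 0 0; 0.1 0 -0.5 0 0; 0.1 0 -0.5 0 0; 0.1 0 -0.5 0 0; 0.1 0 -0.5 0 0; 0.1 0 -0.5 0 0; 0.1 0 -0.5 0 0; 0.1 0 -0.5 0 0; 0.1 0 -0.5 0 0; 0.1 0 -0.5 0 0; 0.1 0 -0.4 0 0; 0.1 0 -0.3 0 0; 0.1 0 -0.2 0 0; 0.1 0 0 0 0; 0.1 0 0 0 0; 0.1 0 0 0 0"

```text
clock: 7.15
tcp_pos: [0.5225, -0.0335, 0.0478]
ee_rot: [3.135, 0.002, 1.806]
force: [9.1, 3.1, -1.1]
opening: 0.0169
gripper_force: 48.8
```

Run:
```python
from h import *
t=cams.grab_frame("top");cv2.imwrite("pics/t1.png",t);s0=cams.grab_frame("side");cv2.imwrite("pics/s1.png",s0)
f=lambda i:cv2.resize(i,(400,400),interpolation=cv2.INTER_CUBIC)
cv2.imwrite("pics/f.png",np.hstack([f(t[125:300,240:430]),f(s0[195:325,285:415])])); s=manip.observe(); print(s["tcp_pos"],s["force"],s["opening"],s["gripper_force"])
x=np.load("fix.npy");c,q=np.cos(x[2]),np.sin(x[2]);d=s["tcp_pos"][:2]-x[:2];print("fix",c*d[0]+q*d[1],-q*d[0]+c*d[1])
```

```text
[ 0.52247094 -0.0335309   0.04782202] [ 9.60700429  4.06497596 -1.05275034] 0.016988921855723996 48.8066965341568
fix -0.12250534087312215 0.06505611241776435
```

View pics/f.png

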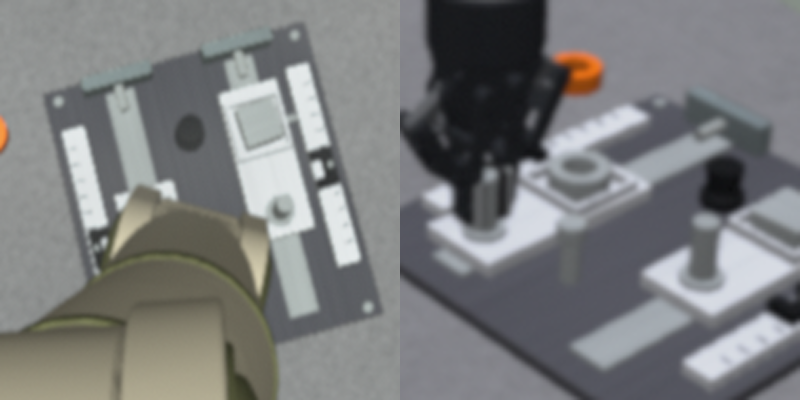

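The slide is out with the ring in its nest, and the right slide is at home. The TCP moved only 68.7 mm, so I measure the real slide travel from the carriage's rear edge and check the mark more finely.

Run:
```python
from h import *
x=np.load("fix.npy");o,yaw=x[:2],x[2]
def edge(f,y0,y1,lo,hi,z=.028):
    g=cv2.cvtColor(cv2.imread(f),cv2.COLOR_BGR2GRAY); xs,ys,r=rect(g,"top",o,yaw,z,lo,hi,y0,y1,4)
    p=cv2.GaussianBlur(r.mean(1).reshape(-1,1).astype(np.float32),(1,21),0).ravel(); d=np.gradient(p); i=np.argmin(d); 
    w=slice(max(i-14,0),i+15); return round((xs[w]*np.minimum(d[w],0)).sum()/np.minimum(d[w],0).sum(),2)
for y in((40,47),(83,90),(36,44)): print("rear edge home/now",y,edge("pics/top0.png",*y,60,85),edge("pics/t1.png",*y,-10,20))
for y in((-90,-83),(-47,-40)): print("right",edge("pics/top0.png",*y,60,85),edge("pics/t1.png",*y,60,85))
# mark prong edges, home image; z=.032 (top) 
g=cv2.cvtColor(cv2.imread("pics/top0.png"),cv2.COLOR_BGR2GRAY)
for z in(.022,.032):
    xs,ys,r=rect(g,"top",o,yaw,z,-75,-10,108,130,2)
    p=r[:,(ys>112)&(ys<117)].mean(1); h=(p.min()+p.max())/2; b=np.where(np.diff((p<h).astype(int)))[0]; print(z,xs[b])
xs,ys,r=rect(g,"top",o,yaw,.026,15,50,98,107,4); p=r[:,(ys>100)&(ys<105)].mean(1); m=np.clip(p-p.min()-25,0,None); print("tooth",(m*xs).sum()/m.sum())
```

```text
rear edge home/now (40, 47) 72.8 4.25
rear edge home/now (83, 90) 72.72 4.08
rear edge home/now (36, 44) 72.79 4.0
right 73.47 73.44
right 73.04 73.02
0.022 [-60. -50. -32. -22.]
0.032 [-61.  -51.5 -33.5 -23.5]
tooth 30.426286856571714
```

The slide travel is 68.7 mm with no slip, and about 72.3 mm is needed (mark at -41.9, tooth home at 30.4). I add 3.8 mm.

Emit:
apply_moves --deltas "0.1 0 -0.1 0 0; 0.1 0 -0.1 0 0; 0.1 0 -0.1 0 0; 0.1 0 -0.08 0 0; 0.1 0 0 0 0; 0.1 0 0 0 0; 0.1 0 0 0 0; 0.1 0 0 0 0; 0.1 0 0 0 0"

```text
clock: 8.15
tcp_pos: [0.5189, -0.0344, 0.0478]
ee_rot: [3.135, 0.002, 1.806]
force: [9.0, 2.4, -0.3]
opening: 0.0169
gripper_force: 48.9
```

Run:
```python
from h import *
x=np.load("fix.npy");o,yaw=x[:2],x[2]
t=cams.grab_frame("top");g=cv2.cvtColor(t,cv2.COLOR_BGR2GRAY);xs,ys,r=rect(g,"top",o,yaw,.028,-12,18,40,47,4)
p=cv2.GaussianBlur(r.mean(1).reshape(-1,1).astype(np.float32),(1,21),0).ravel();d=np.gradient(p);i=np.argmin(d);w=slice(max(i-14,0),i+15);print("edge",(xs[w]*np.minimum(d[w],0)).sum()/np.minimum(d[w],0).sum(),"home 72.8")
s=manip.observe(); print(s["clock"],s["tcp_pos"],s["force"],s["gripper_force"],abs(s["qvel"]).max())
d=s["tcp_pos"][:2]-o;print("fix x",np.cos(yaw)*d[0]+np.sin(yaw)*d[1])
s0=cams.grab_frame("side");cv2.imwrite("pics/g.png",cv2.resize(s0[195:325,285:445],(738,600),interpolation=cv2.INTER_CUBIC))
```

```text
edge 0.4665228715676116 home 72.8
8.2 [ 0.51892378 -0.03435612  0.0478114 ] [ 9.90067442  2.80062379 -1.29854976] 48.86413514614105 0.00216113172969766
fix x -0.1261471831954916
```

View pics/g.png

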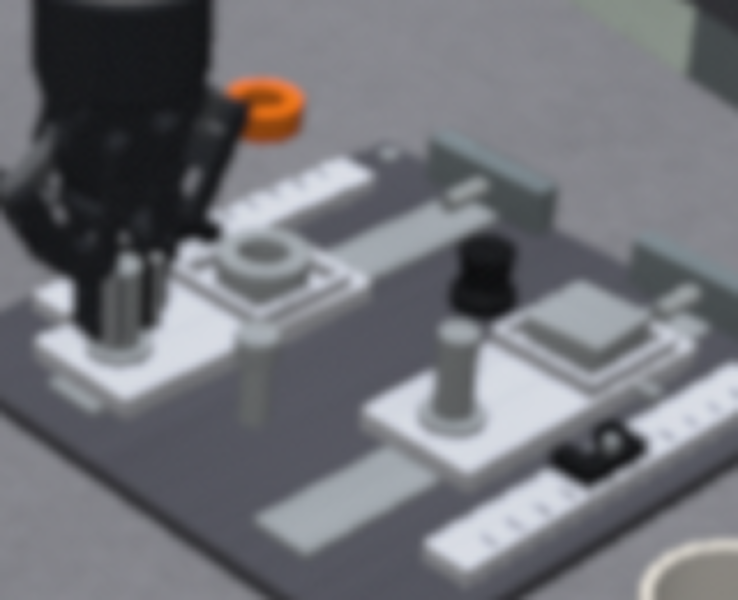

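The slide travel is 72.3 mm and at rest. The ring (262,262) lies in its nest, the post is gripped at 49 N, the block and right slide are at home, and the plug and loupe are standing. I hand it in.

```bash
python3 -c "
from bench import manip
print(manip.sign_off())"
```

```text
the job is handed in; nothing more can be done
None
```

I pulled the left slide, which carries the ring, out by 72.3 mm and handed the job in still gripping its post at about 49 N; the tooth should be within 1–2 mm of the gap's middle, judged from the slide's measured travel because the arm hid the mark.

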